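# Load the block into the spring-flap drill jig

### The arm

A 6-joint arm with a two-finger parallel gripper is mounted at the origin on the work surface. World frame = base frame: x ahead of the robot, y to its left, z up, the work surface at z = 0. Lengths are in m, angles in rad, forces in N, time in s.
With the tool pointing down it reaches from about 0.375 to 0.9 m from the base axis. Payload 3.1 kg.
Tool frame: the origin (TCP) lies on the centre line of the jaws, within the pads' length; the fingertips stand 8 mm ahead of it and the grasp point (between the pads) lies 11 mm behind it; z points along the fingers, y is the line along which they close (so a half turn about z gives the same grasp; the last joint's range is limited). The gripper opens to 87 mm and grips with 3 to 60 N. Pads are 19 mm wide; open, the fingers measure 117 mm over their backs; the gripper's body (75 mm by 190 mm) begins 51 mm behind the grasp point.
Start: joints at [0.926, 0.527, 1.433, -0, 1.181, -0.178], TCP at [0.281, 0.558, 0.203] pointing down, gripper open.
Joint ranges: [-3.08, 3.08], [-0.75, 2.2], [0.22, 2.44], [-1.43, 4.57], [0, 2.65], [-2.85, 2.85]. Speed limits (rad/s): [2.79, 2.79, 3.14, 3.14, 3.14, 3.14].

### API

Orientations are given as a unit quaternion [x, y, z, w].
In Python, from rig import robot gives the robot as it stands. The module is installed in compiled form; this text tells all that it offers.
- The arm moves only by the tool send_rows, never from a script. Its argument "increments" is one flat list of numbers, 7 for each row, row after row: the turn, a rotation vector about the world's x, y, z in rad, then the shift along the world's x, y, z in cm, then the opening, from 0 (shut) to 1 (fully open). A call has 1 to 20 rows; each row shifts and turns the commanded pose from where the row before left it; what a row does not reach is not made up. A row lasts 1/12 s, in which the tool goes at most 41.7 mm and 7.16 degrees, less where a joint would pass 70% of its speed; a pose out of reach is approached as far as the arm can. A call is refused whole if a number of a shift passes 4.17 or a number of a turn 0.125, either way. A call with a gripper value outside its range is refused whole. The fingers move at their own pace and stop on an object; "newtons" is the grip in N (left out, the last holds). Time passes only in rows, so rows that do not move let the fingers close. It gives the time, the measured TCP pose, the force, the opening and the grip force at its end, in the units of the state.
- robot.get_obs(): the state, without advancing time (a new reading comes with each control period).
- robot.camera(name): name is "scene" or "top"; returns a dict with "image" (384x512x3 uint8, red, green, blue), "range_z" (384x512 float32, m along the optical axis (not along the pixel's ray), 0 where there is no reading), "fx", "fy", "cx", "cy" (pixels), "R" (3x3) and "t" (3): a world point X has camera coordinates R X + t. Camera axes: x right, y down, z forward; pixel columns grow to the right and rows downward; lengths in m; the calibration is good to about 2 mm. A picture is of the moment at which its call begins.
- robot.hand_in(): hands the job in; it is judged then, once.
The state is a dict: "time": time; "q": joint angles; "joint_velocities": joint speeds; "joint_torque": joint torques, N m; "position": TCP position; "tool_rot": TCP orientation; "ft_force": force on the tool from outside, world axes, zero at the start; "moment": the same for the moment, N m; "grip_width": finger opening in m; "grip_force": force on a finger pad.
Only numpy, scipy, OpenCV 4.12 (cv2) and the standard library are available. Lean on these libraries where they do the work, as an engineer would, in place of code of your own. Each camera call takes 0.05 s, during which the arm holds its last target. There are 200 camera calls.

### The job

The aluminium block lies in the lane of the drill jig, outside the spring-closed flap. Press the flap's paddle down with one fingertip to hold the flap open and, keeping it held clear of the block, push the block along the lane under the flap with the other fingertip until it is right up against the end stop; then take the hand away so that the flap springs down onto the block. Only press and push: do not lift or pick up the block, and leave everything else on the bench where it is.

Things in the scene. Friction and masses are not known exactly. Their poses are not given: they have to be found in the camera images.
- jig: drill jig fixed to the bench, base plate 265 x 205 x 10 mm. Origin at bench height under the lane's centre line, straight below the flap's front lip; x runs level along the lane to the end stop, z up, y to the paddle's side. Lane floor at z = 10 mm; two side rails (33 mm apart inside, tops at z = 20 mm, x = -170 to +65 mm) guide the block
- stop (a point): middle of the end stop's face (steel block at the far end of the lane, 45 mm wide, top at z = 46 mm), at x = +65, y = 0, z = 28 mm in the jig
- hinge (a point): point on the flap's hinge rod (10 mm thick), at x = -50, y = +45, z = 52 mm in the jig; the rod runs along the jig's x from -166 to +62 mm between two posts 14 mm wide (y), 12 mm long (x), tops at z = 60 mm
- flap (a joint): turn of the steel flap about its rod, rad: 0 shut, 0.6 fully open (hard stop). A see-saw: panel over the lane (jig x = 0 to +45 mm), paddle across the rod; pressing the paddle lifts the panel, a spring shuts it (1 to 4 N at mid-paddle, plus friction). Above 0.33 it is clear of the block; resting on the block it reads about 0.24
- paddle (a point): middle of the paddle's top face; it moves with the flap. A plain steel plate, jig x = -153 to -1 mm, 60 mm wide. Shut, it slopes up and outward (near edge z = 34, outer edge z = 68 mm). Fully pressed it is level, top at z = 24 mm, y = +55 to +115 mm in the jig: a tip on it and a tip over the lane then are level and can slide along x together
- lip (a point): middle of the lower front edge of the flap's lip, 27 mm wide across the lane, 4 mm thick; moves with the flap. Shut, it is at z = 31 mm and bars the block's way
- block_center (a point): centre (half-way up) of the solid aluminium block, 100 mm long (its x, along the lane) x 30 x 30 mm, 0.24 kg; it sits on the lane floor, top at z = 40 mm, front end 10 to 35 mm short of the lip. Against the stop its centre is at x = +15 mm in the jig, and its rear face (x = -35 mm) still sticks out in front of the flap
- offcut: short aluminium offcut 55 x 25 x 25 mm lying on the jig's base plate, beside the lane on the side away from the paddle; origin under its centre
- screwdriver: screwdriver lying on the bench beside the jig
- wrench: steel wrench lying on the bench on the paddle side of the jig
- tape: roll of grey tape, 90 mm across, 25 mm high, lying on the bench
- jar: small clear jar 60 mm across, 70 mm high, beyond the end stop
- angle: small aluminium angle piece 70 x 40 x 40 mm on the bench
- cup: dark metal cup 70 mm across, 80 mm high, standing on the bench beside the jig
- block: the same block; origin at the centre of its underside, x along its length, z up

How it is judged:
On the way, in this order (a step that is already met when the one before it is completed fails the run):
1. a finger holds the flap open while the block is still outside it (value of joint flap above 0.33 rad and contact force between the fingers and flap above 0.5 N and x of block_center in the frame of jig below -0.05 m), for 0.1 s.
2. the block is against the end stop with the flap still held open by a finger (x of block_center in the frame of jig above 0.011 m and value of joint flap above 0.33 rad and contact force between the fingers and flap above 0.5 N), for 0.1 s.
At the end, for the whole second after the job is handed in: the block sits flat in the lane within 4 mm of the end stop, at rest, and the flap has sprung down onto its top (joint 0.18 to 0.32, pressing with more than 0.5 N) (x of block_center in the frame of jig above 0.011 m and angle between the x axis of block and the x axis of jig, either way round below 0.06 rad and angle between block's own z axis and vertical below 0.06 rad and value of joint flap between 0.18 and 0.32 rad and contact force between flap and block above 0.5 N and linear speed of block below 0.01 m/s); the robot touches nothing.
It fails at once if the block is lifted or tipped (z of block_center in the frame of jig above 0.033 m or angle between block's own z axis and vertical above 0.15 rad).
It fails at once if the block is shoved along while the flap presses on it or bars its way (contact force between the fingers and block above 1.5 N and contact force between flap and block above 1 N and x of block_center in the frame of jig below 0.008 m).
It fails at once if something else on the bench is moved (distance of any of offcut, screwdriver, wrench, tape, jar, angle, cup from where it was at the start of the episode above 0.015 m).
It also fails if it takes over 42 s, if anything falls off the work surface, if the arm or the gripper's body presses on something with over 40 N, if the wrist force passes 120 N, or if a joint passes its speed limit or range.

## Working session

There is one attempt and no reset: what is moved stays moved. The work goes in short steps, Python scripts to look and compute and a tool call to move; the robot and the scene stay as the last step left them, time stands still between calls to the robot, and variables do not carry over. Pictures are saved under pics/ and viewed, at most 10 in all, crops included, and the job is handed in when it is done.

Besides the shell and the picture viewer there is one more tool, called after ">>>" by a JSON object that holds its "op" and its "data". send_rows: Moves the arm, as the interface text tells. Its arguments: {"type":"object","properties":{"increments":{"type":"array"},"newtons":{"type":"number"}},"required":["increments"]}

```bash
mkdir -p pics; python3 - <<'E'
from rig import robot
import cv2,numpy as np
for n in("scene","top"):
    c=robot.camera(n); np.savez(f"{n}0.npz",**c)
    cv2.imwrite(f"pics/{n}0.png",c["image"][:,:,::-1])
    print(n,c["fx"],c["cx"],c["cy"],np.round(c["R"],3).tolist(),np.round(c["t"],3), np.round(-c["R"].T@c["t"],3))
o=robot.get_obs();print(o)
E
```

```text
scene 366.42919727779486 255.36345756953781 192.53700266291358 [[-0.302, 0.953, -0.015], [0.656, 0.196, -0.729], [-0.692, -0.229, -0.684]] [ 0.165 -0.379  1.373] [1.249 0.233 0.666]
top 437.25142495275503 243.17981542409686 192.66455734743892 [[0.008, -1.0, 0.023], [-0.998, -0.009, -0.055], [0.056, -0.023, -0.998]] [-0.002  0.613  0.877] [0.563 0.024 0.909]
{'time': 0.1, 'q': array([ 9.26534615e-01,  5.28382303e-01,  1.43377232e+00, -3.78218704e-05,
        1.18137418e+00, -1.78502012e-01]), 'joint_velocities': array([ 6.39580554e-05, -2.64524090e-03, -2.24967257e-03, -3.35000567e-04,
       -9.83974291e-04, -1.03087475e-03]), 'joint_torque': array([ 3.09988154e-04, -4.40987313e+01, -1.77150643e+01,  6.35073963e-02,
        5.34385024e-02, -4.31701233e-05]), 'position': array([0.28025283, 0.55787264, 0.20256451]), 'tool_rot': array([ 2.30773477e-01,  9.73007022e-01, -8.94301539e-04, -3.71081543e-04]), 'ft_force': array([0.37831163, 0.87538582, 0.15726673]), 'moment': array([-0.01396079,  0.01655347,  0.04237664]), 'grip_force': 0.0, 'grip_width': 0.087093021492703}
```

View pics/scene0.png

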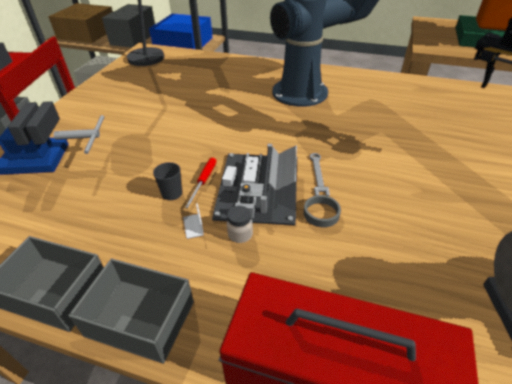

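View pics/top0.png

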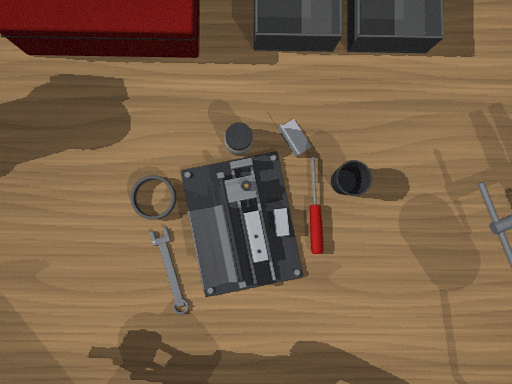

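The top view shows the jig at about (185-300, 155-295), with the lane running up and slightly left, the paddle on the left at (215,245), and the block at (256,236). The stop is near (242,165) and the offcut near (281,222). Next I'll enlarge it.

```bash
python3 - <<'E'
import cv2,numpy as np
a=cv2.resize(np.load("top0.npz")["image"][140:310,165:325,::-1],None,fx=3.5,fy=3.5,interpolation=cv2.INTER_CUBIC)
b=cv2.resize(np.load("scene0.npz")["image"][140:250,205:310,::-1],None,fx=5.3,fy=5.3,interpolation=cv2.INTER_CUBIC)
cv2.imwrite("pics/a.png",a);cv2.imwrite("pics/b.png",b)
E
```

```text
(no output)
```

View pics/a.png

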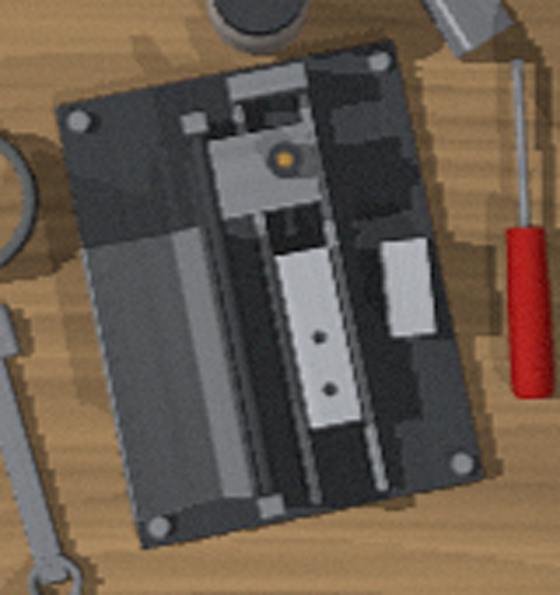

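View pics/b.png

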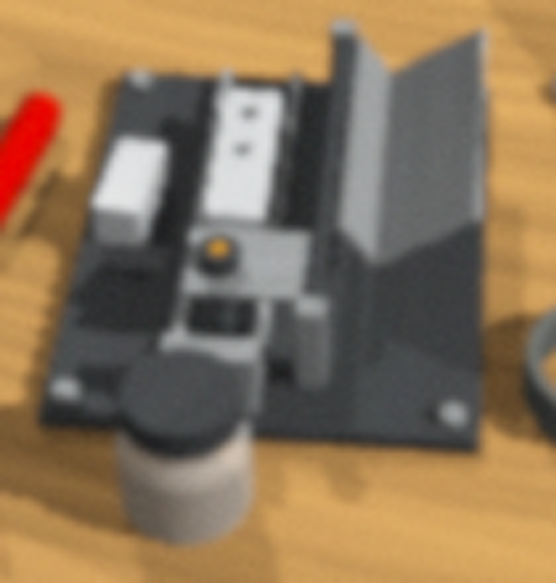

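Top crop: block top corners are near (275,256), (323,247), (361,418) and (312,429). The post tops are at (194,123) and (271,504), and the stop top's front edge runs about (230,98) to (307,83). Scene crop: block top corners are near (222,90), (285,90), (268,218) and (205,215), and the post tops are at (345,28) and (311,305).

```bash
cat > h.py <<'E'
import numpy as np,cv2
def ray(c,u,v):
    d=c["R"].T@np.array([(u-c["cx"])/c["fx"],(v-c["cy"])/c["fy"],1.]); return -c["R"].T@c["t"],d
def onz(c,u,v,z):
    o,d=ray(c,u,v); return o+d*(z-o[2])/d[2]
def tri(c1,p1,c2,p2):
    o1,d1=ray(c1,*p1);o2,d2=ray(c2,*p2)
    s=np.linalg.lstsq(np.c_[d1,-d2],o2-o1,rcond=None)[0]
    a,b=o1+d1*s[0],o2+d2*s[1]; return (a+b)/2,np.linalg.norm(a-b)
E
python3 - <<'E'
from h import *
np.set_printoptions(precision=4,suppress=True)
t=dict(np.load("top0.npz"));s=dict(np.load("scene0.npz"))
A=lambda p:(165+(p[0]+.5)/3.5-.5,140+(p[1]+.5)/3.5-.5)
B=lambda p:(205+(p[0]+.5)/5.3-.5,140+(p[1]+.5)/5.3-.5)
f=tri(t,A((194,123)),s,B((311,305)));r=tri(t,A((271,504)),s,B((345,28)))
print("posts tri",f,r)
pf=onz(t,*A((194,123)),.06);pr=onz(t,*A((271,504)),.06);print("posts",pf,pr,np.linalg.norm(pf-pr))
bt=[(275,256),(323,247),(361,418),(312,429)]
bs=[(205,215),(268,218),(285,90),(222,90)]
# jig corr: top front-left(+y side) = scene front-right
for a,b in zip(bt,[(268,218),(205,215),(222,90),(285,90)]):print("blk tri",*tri(t,A(a),s,B(b)))
W=np.array([onz(t,*A(p),.04) for p in bt]);print(W,W.mean(0))
C=np.array([onz(t,*A(p),.01) for p in [(58,105),(393,42),(482,478),(143,548)]]);print("base",C,C.mean(0),[np.linalg.norm(C[i]-C[i-1]) for i in range(4)])
dirs=[pf-pr,(W[0]+W[1]-W[2]-W[3]),(C[0]+C[1]-C[2]-C[3])]
for d in dirs: print("yaw",np.degrees(np.arctan2(d[1],d[0])))
d=dirs[2]; th=np.arctan2(d[1],d[0]); ex=np.array([np.cos(th),np.sin(th)]);ey=np.array([-ex[1],ex[0]])
st=(onz(t,*A((230,98)),.046)+onz(t,*A((307,83)),.046))/2
mid=(pf+pr)[:2]/2
O=mid+52e-3*ex-45e-3*ey
print("origin from posts",O)
for n,p in [("block",W.mean(0)),("stopfront",st),("base",C.mean(0)),("wf",(W[0]+W[1])/2),("postf",pf),("bolt",onz(t,*A((284,159)),.05)),("lip front",onz(t,*A((271,212)),.042)),
 ("pad near front",onz(t,*A((200,228)),.034))]:
    q=p[:2]-O;print(n,q@ex,q@ey)
# offcut etc
for n,p,z in [("paddle outer f",(85,248),.068),("paddle outer r",(143,530),.068),("rail L rear",(316,500),.02),("rail R rear",(381,488),.02),("jar",(258,5),.07),("wrench top",(3,340),.01),("driver",(527,232),.025),("offcut",(407,288),.025)]:
    q=onz(t,*A(p),z)[:2]-O;print(n,q@ex,q@ey)
E
```

```text
posts tri (array([0.6445, 0.0509, 0.058 ]), np.float64(0.0019278847948305318)) (array([0.4339, 0.0065, 0.0561]), np.float64(0.002528824904313308))
posts [0.6446 0.0499 0.06  ] [0.4349 0.0054 0.06  ] 0.21440732219512929
blk tri [0.5706 0.0057 0.0367] 0.0041249800668670825
blk tri [ 0.5765 -0.0233  0.0363] 0.0008425047461969728
blk tri [ 0.48   -0.0461  0.0373] 0.0005912024806135185
blk tri [ 0.4731 -0.0159  0.0388] 0.004301688936449431
[[ 0.5712  0.0038  0.04  ]
 [ 0.5765 -0.0235  0.04  ]
 [ 0.4802 -0.0456  0.04  ]
 [ 0.4739 -0.0179  0.04  ]] [ 0.5254 -0.0208  0.04  ]
base [[ 0.6592  0.1315  0.01  ]
 [ 0.6988 -0.0659  0.01  ]
 [ 0.4429 -0.1189  0.01  ]
 [ 0.4017  0.0783  0.01  ]] [0.5507 0.0062 0.01  ] [np.float64(0.2629228832175758), np.float64(0.2013105961082151), np.float64(0.26132201378438186), np.float64(0.20147308696932784)]
yaw 11.995157215562754
yaw 12.726840461810083
yaw 11.694528604821565
origin from posts [ 0.5998 -0.0059]
block -0.07579275542797599 0.0004836315122885831
stopfront 0.0666300008144595 0.0007299562421947091
base -0.04561946956453287 0.021840855348040485
wf -0.026150611728080576 0.001378142764208706
postf 0.05520218541148653 0.04556249064238347
bolt 0.026481942838129487 -0.00010512486322151321
lip front -0.001118532714317832 0.012670998472771129
pad near front -0.0019506941221790457 0.054037813597229895
paddle outer f -0.0015693627144311127 0.11721933219427697
paddle outer r -0.15791026134868424 0.11519972848787227
rail L rear -0.16818577142168128 0.018952963455136404
rail R rear -0.16890461224610157 -0.019166563355295596
jar 0.11165154702423692 -0.0018014803500570609
wrench top -0.04296324696423619 0.17962491530688207
driver -0.04075280548693274 -0.13124349154451412
offcut -0.058899575838647716 -0.05635022919351449
```

>>> {"op": "send_rows", "data": {"increments": [0, 0, 0.042, 1.04, -3.4, 0, 1, 0, 0, 0.042, 1.04, -3.4, 0, 1, 0, 0, 0.042, 1.04, -3.4, 0, 1, 0, 0, 0.042, 1.04, -3.4, 0, 1, 0, 0, 0.042, 1.04, -3.4, 0, 1, 0, 0, 0.042, 1.04, -3.4, 0, 1, 0, 0, 0.042, 1.04, -3.4, 0, 1, 0, 0, 0.042, 1.04, -3.4, 0, 1, 0, 0, 0.042, 1.04, -3.4, 0, 1, 0, 0, 0.042, 1.04, -3.4, 0, 1, 0, 0, 0.042, 1.04, -3.4, 0, 1, 0, 0, 0.042, 1.04, -3.4, 0, 1, 0, 0, 0.042, 1.04, -3.4, 0, 1, 0, 0, 0.042, 1.04, -3.4, 0, 1, 0, 0, 0.042, 1.04, -3.4, -2, 1, 0, 0, 0.042, 1.04, -3.4, -2, 1, 0, 0, 0, 0, 0, -2, 1, 0, 0, 0, 0, 0, 0, 1, 0, 0, 0, 0, 0, 0, 1]}}

```text
time: 1.68
position: [0.4456, 0.0145, 0.1426]
tool_rot: [-0.102, 0.995, 0.001, -0.002]
ft_force: [0.5, -0.7, 0.1]
grip_width: 0.0866
grip_force: 0.0
```

>>> {"op": "send_rows", "data": {"increments": [0, 0, 0, 0.3, 0.05, -2, 1, 0, 0, 0, 0, 0, -2, 1, 0, 0, 0, 0, 0, -1.7, 1, 0, 0, 0, 0, 0, 0, 1]}}

```text
time: 2.02
position: [0.4483, 0.0165, 0.0854]
tool_rot: [-0.104, 0.995, 0.001, -0.002]
ft_force: [-0.2, 0.6, 0.3]
grip_width: 0.0871
grip_force: 0.0
```

```bash
python3 - <<'E'
from rig import robot
import cv2,numpy as np
print(robot.get_obs()["position"],robot.get_obs()["ft_force"])
a=robot.camera("top")["image"][140:310,165:325,::-1];b=robot.camera("scene")["image"][120:250,195:325,::-1]
f=lambda i:cv2.resize(i,(390,500),interpolation=cv2.INTER_CUBIC)
cv2.imwrite("pics/c.png",np.hstack([f(a),f(b)]))
E
```

```text
[0.4483499  0.01650604 0.08539871] [-0.2128233   0.6399781   0.27913943]
```

View pics/c.png

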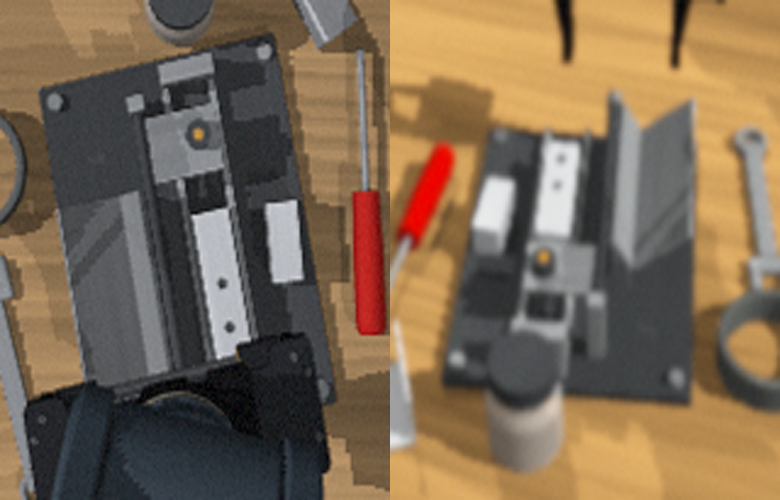

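The left half shows the body over the rear of the jig with the paddle and lane clear. On the right, the fingertips are at (567,63) and (677,63) and the rear end of the block is at (562,140). I'll check the tips against the calibration.

```bash
python3 - <<'E'
from h import *
s=dict(np.load("scene0.npz"))
th=np.radians(11.9);ex=np.array([np.cos(th),np.sin(th)]);ey=np.array([-ex[1],ex[0]]);O=np.array([.5998,-.0059])
for u,z in((567,.077),(677,.077)):
    p=onz(s,195+(u-390)/3,120+63*.26,z);q=p[:2]-O;print(p,q@ex,q@ey)
# lane line in scene: block rear-top centre
p=onz(s,195+(562-390)/3,120+140*.26,.04);q=p[:2]-O;print(p,q@ex,q@ey)
E
```

```text
[ 0.43500218 -0.03791011  0.077     ] -0.16785676769415273 0.0026598213244534014
[0.40612192 0.06062777 0.077     ] -0.17579743544761206 0.10503525398225683
[ 0.47805233 -0.02971033  0.04      ] -0.12404098274293072 0.001806255870278068
```

```bash
python3 - <<'E'
from h import *
from rig import robot
s=robot.camera("scene");cv2.imwrite("pics/d.png",cv2.resize(s["image"][90:180,230:310,::-1],None,fx=6,fy=6,interpolation=cv2.INTER_NEAREST))
th=np.radians(11.9);ex=np.array([np.cos(th),np.sin(th)]);ey=np.array([-ex[1],ex[0]]);O=np.array([.5998,-.0059])
for u in (254,290):
  for v in range(120,150,2):
    z=s["range_z"][v,u]; X=s["R"].T@(np.array([(u-s["cx"])/s["fx"]*z,(v-s["cy"])/s["fy"]*z,z])-s["t"]);q=X[:2]-O
    print(u,v,np.round([q@ex,q@ey,X[2]],4),s["image"][v,u])
E
```

```text
254 120 [-0.1283  0.008   0.155 ] [49 37 27]
254 122 [-0.1321  0.0075  0.1467] [56 42 26]
254 124 [-0.1294  0.0077  0.1423] [49 37 25]
254 126 [-0.1304  0.0075  0.1356] [43 33 22]
254 128 [-0.1315  0.0072  0.1286] [43 31 23]
254 130 [-0.1296  0.0073  0.1236] [43 33 21]
254 132 [-0.1309  0.0071  0.1165] [47 35 25]
254 134 [-0.1308  0.007   0.1102] [67 48 31]
254 136 [-0.2824 -0.0103 -0.0006] [162 122  71]
254 138 [-0.2709 -0.0092 -0.0003] [216 168  98]
254 140 [-0.2669 -0.0088 -0.0051] [214 166  96]
254 142 [-0.2503 -0.0071 -0.0009] [217 169  98]
254 144 [-0.2413 -0.0062 -0.0021] [214 164  93]
254 146 [-0.2307 -0.0051 -0.0019] [224 175 102]
254 148 [-0.2208 -0.0041 -0.0023] [226 177 103]
290 120 [-0.1375  0.1005  0.1536] [43 34 26]
290 122 [-0.1302  0.1008  0.1523] [39 29 19]
290 124 [-0.1324  0.1011  0.1449] [39 31 22]
290 126 [-0.1327  0.1014  0.1387] [34 27 21]
290 128 [-0.1305  0.1017  0.134 ] [35 27 20]
290 130 [-0.1256  0.102   0.1311] [45 36 23]
290 132 [-0.1282  0.1023  0.1232] [62 46 29]
290 134 [-0.1303  0.1026  0.1156] [66 48 31]
290 136 [-0.1325  0.1029  0.1077] [82 62 37]
290 138 [-0.2817  0.1039 -0.0017] [197 150  86]
290 140 [-0.2722  0.1043 -0.0026] [222 173  99]
290 142 [-0.2584  0.1046 -0.0005] [214 166  95]
290 144 [-0.2511  0.1049 -0.0029] [219 171  99]
290 146 [-0.2374  0.1052 -0.0005] [200 155  93]
290 148 [-0.149   0.105   0.0565] [140 121 101]
```

View pics/d.png

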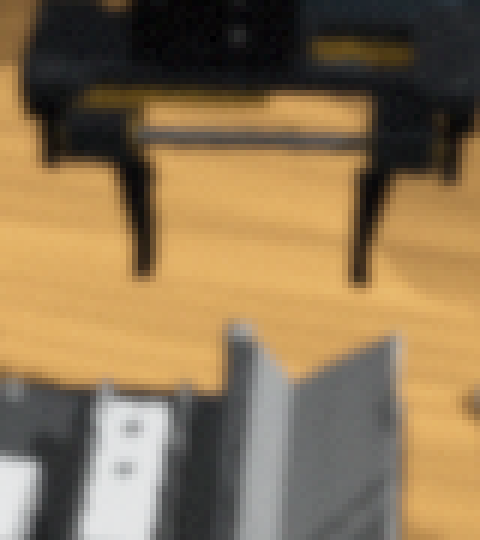

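The tips are at (145,275) and (358,280) in the crop. They sit over the lane and the paddle as intended, but look higher than TCP-8 mm, possibly because the open fingers swing back. I'll descend gently and read the force and picture.

>>> {"op": "send_rows", "data": {"increments": [0, 0, 0, 0.05, -0.25, -0.5, 1, 0, 0, 0, 0, 0, -0.5, 1, 0, 0, 0, 0, 0, -0.5, 1, 0, 0, 0, 0, 0, 0, 1]}}

```text
time: 2.5
position: [0.4502, 0.0124, 0.071]
tool_rot: [-0.103, 0.995, 0.0, -0.0]
ft_force: [-0.5, -0.2, -0.5]
grip_width: 0.087
grip_force: 0.0
```

>>> {"op": "send_rows", "data": {"increments": [0, 0, 0, 0, 0, -0.5, 1, 0, 0, 0, 0, 0, -0.5, 1, 0, 0, 0, 0, 0, -0.5, 1, 0, 0, 0, 0, 0, 0, 1]}}

```text
time: 2.83
position: [0.4499, 0.0125, 0.0554]
tool_rot: [-0.103, 0.995, 0.0, -0.001]
ft_force: [-0.5, 0.1, -0.0]
grip_width: 0.087
grip_force: 0.0
```

```bash
cat > look.py <<'E'
from h import *
from rig import robot
import sys
def tips():
    s=robot.camera("scene");th=np.radians(11.9);ex=np.array([np.cos(th),np.sin(th)]);ey=np.array([-ex[1],ex[0]]);O=np.array([.5998,-.0059])
    v,u=np.mgrid[0:384,0:512];z=s["range_z"]
    X=(np.stack([(u-s["cx"])/s["fx"]*z,(v-s["cy"])/s["fy"]*z,z],-1)-s["t"])@s["R"]
    x=(X[...,:2]-O)@ex;y=(X[...,:2]-O)@ey;return s,x,y,X[...,2]
E
python3 - <<'E'
from look import *
s,x,y,z=tips();o=robot.get_obs();print(o["position"],o["ft_force"],o["moment"])
cv2.imwrite("pics/e.png",cv2.resize(s["image"][90:210,220:320,::-1],None,fx=5,fy=5,interpolation=cv2.INTER_CUBIC))
# paddle surface plane fit at mid-x
m=(abs(x+.06)<.04)&(y>.065)&(y<.11)&(z>.012)&(z<.09)
k=np.polyfit(y[m],z[m],1);print("paddle slope",k,m.sum(),"z at y=.1",np.polyval(k,.1),"angle",np.arctan(k[0]))
for y0 in(0,.102):
    m=(abs(y-y0)<.008)&(x>-.16)&(x<-.12)&(z>.045);print("finger lowest",np.sort(z[m])[:8])
E
```

```text
[0.45002638 0.01248887 0.05575984] [0.07881411 0.37622166 0.6587568 ] [ 0.04570126 -0.00787749 -0.0260673 ]
paddle slope [0.49171311 0.00274514] 334 z at y=.1 0.05191645543633824 angle 0.4569961446852446
finger lowest [0.0726001  0.07311519 0.07312217 0.07355694 0.07626703 0.07659998
 0.07824021 0.07911831]
finger lowest [0.04783421 0.0479061  0.04806963 0.04815489 0.04859458 0.04910034
 0.04943663 0.04946666]
```

View pics/e.png

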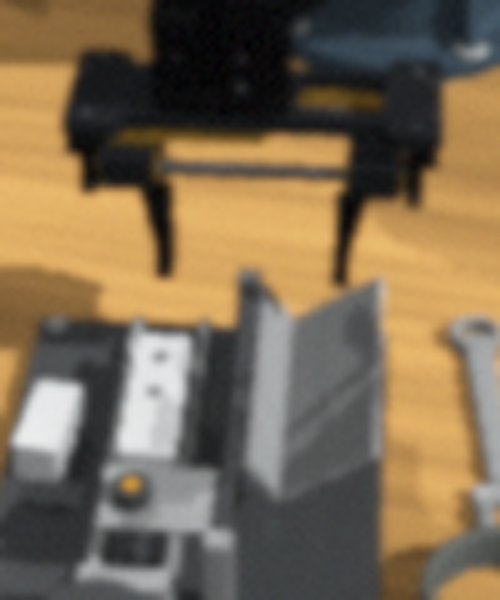

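Now the tips are at (165,275) and (340,280), still just above the paddle, and the flap hasn't moved. I'll keep descending in small steps.

>>> {"op": "send_rows", "data": {"increments": [0, 0, 0, 0, 0, -0.4, 1, 0, 0, 0, 0, 0, -0.4, 1, 0, 0, 0, 0, 0, 0, 1]}}

```text
time: 3.13
position: [0.4502, 0.0125, 0.0479]
tool_rot: [-0.103, 0.995, 0.0, -0.0]
ft_force: [-0.9, -0.5, -0.2]
grip_width: 0.0874
grip_force: 0.0
```

>>> {"op": "send_rows", "data": {"increments": [0, 0, 0, 0, 0, -0.4, 1, 0, 0, 0, 0, 0, -0.4, 1, 0, 0, 0, 0, 0, 0, 1]}}

```text
time: 3.38
position: [0.4502, 0.0125, 0.0398]
tool_rot: [-0.103, 0.995, 0.0, -0.001]
ft_force: [1.0, -0.4, -0.2]
grip_width: 0.0873
grip_force: 0.0
```

>>> {"op": "send_rows", "data": {"increments": [0, 0, 0, 0, 0, -0.4, 1, 0, 0, 0, 0, 0, -0.4, 1, 0, 0, 0, 0, 0, 0, 1]}}

```text
time: 3.63
position: [0.4507, 0.0124, 0.0319]
tool_rot: [-0.103, 0.995, 0.0, -0.0]
ft_force: [0.4, -0.2, 0.9]
grip_width: 0.087
grip_force: 0.5
```

```bash
cat > chk.py <<'E'
from look import *
s,x,y,z=tips();o=robot.get_obs();print(o["position"],o["ft_force"],o["moment"])
cv2.imwrite(sys.argv[1],cv2.resize(s["image"][90:210,220:320,::-1],None,fx=5,fy=5,interpolation=cv2.INTER_CUBIC))
m=(abs(x+.06)<.04)&(y>.065)&(y<.11)&(z>.012)&(z<.09)
k=np.polyfit(y[m],z[m],1);print("paddle slope",k,m.sum(),"z at y=.1",np.polyval(k,.1),"angle",np.arctan(k[0]))
m=(x>.008)&(x<.04)&(y>-.012)&(y<.012)&(z>.03);print("panel z",np.median(z[m]))
for y0 in(0,.102):
    m=(abs(y-y0)<.008)&(x>-.16)&(x<-.12)&(z>.045);print("finger lowest",np.sort(z[m])[:8])
E
python3 chk.py pics/f.png
```

```text
[0.45071518 0.0123645  0.03216314] [0.28109548 0.34886072 1.39494694] [ 0.0762187   0.00183271 -0.01093906]
paddle slope [0.43496193 0.00465794] 336 z at y=.1 0.048154131074806795 angle 0.4102781419713923
panel z 0.06199881668123457
finger lowest [0.0497768  0.04987149 0.05097518 0.05222489 0.05377441 0.05379569
 0.05384819 0.05638962]
finger lowest [0.04505652 0.04635352 0.04668604 0.04696491 0.04756461 0.0475719
 0.04813939 0.04949365]
```

>>> {"op": "send_rows", "data": {"increments": [0, 0, 0, 0, 0, -0.4, 1, 0, 0, 0, 0, 0, -0.4, 1, 0, 0, 0, 0, 0, -0.4, 1, 0, 0, 0, 0, 0, 0, 1]}}

```text
time: 4.02
position: [0.4512, 0.0119, 0.02]
tool_rot: [-0.103, 0.995, -0.0, 0.0]
ft_force: [1.0, -3.5, 2.4]
grip_width: 0.0871
grip_force: 1.9
```

>>> {"op": "send_rows", "data": {"increments": [0, 0, 0, 0, 0, -0.3, 1, 0, 0, 0, 0, 0, -0.3, 1, 0, 0, 0, 0, 0, -0.3, 1, 0, 0, 0, 0, 0, 0, 1]}}

```text
time: 4.35
position: [0.4513, 0.0122, 0.0112]
tool_rot: [-0.103, 0.995, -0.0, 0.001]
ft_force: [1.2, -4.4, 4.4]
grip_width: 0.0876
grip_force: 2.3
```

```bash
python3 chk.py pics/g.png
```

```text
[0.45129986 0.01226011 0.01134179] [ 1.53667205 -3.95409045  4.73033743] [-0.43175909 -0.22608559  0.01179989]
paddle slope [0.12294583 0.01639474] 328 z at y=.1 0.028689318837669363 angle 0.12233192298704264
panel z 0.07911180994287208
finger lowest [0.04524743 0.04638125 0.04660218 0.04863287 0.04952818 0.05032382
 0.05122182 0.05147293]
finger lowest [0.04632852 0.04657276 0.0466755  0.04817488 0.04900065 0.05000187
 0.05223247 0.05250965]
```

View pics/g.png

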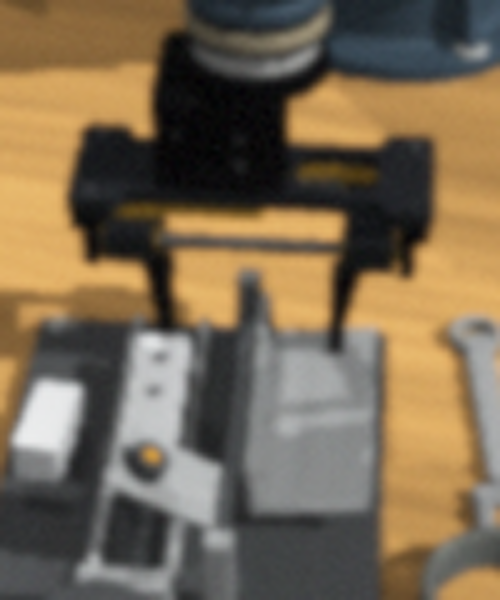

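The paddle is nearly level, with the outer tip on it at (335,350). The panel is raised at (190,480) with the block visible beneath it, and the other tip is behind the block at (165,325). The flap is at about 0.42. I'll press 3 mm more, then push.

>>> {"op": "send_rows", "data": {"increments": [0, 0, 0, -0.04, 0.2, -0.3, 1, 0, 0, 0, 0, 0, 0, 1, 0, 0, 0, 0, 0, 0, 1, 0, 0, 0, 0, 0, 0, 1, 0, 0, 0, 0.29, 0.061, 0, 1, 0, 0, 0, 0.29, 0.061, 0, 1, 0, 0, 0, 0.29, 0.061, 0, 1, 0, 0, 0, 0.29, 0.061, 0, 1]}}

```text
time: 5.07
position: [0.4581, 0.0178, 0.0081]
tool_rot: [-0.103, 0.995, 0.001, -0.004]
ft_force: [-5.4, -1.5, 5.8]
grip_width: 0.0871
grip_force: 2.9
```

>>> {"op": "send_rows", "data": {"increments": [0, 0, 0, 0.39, 0.083, 0, 1, 0, 0, 0, 0.39, 0.083, 0, 1, 0, 0, 0, 0.39, 0.083, 0, 1, 0, 0, 0, 0.39, 0.083, 0, 1, 0, 0, 0, 0.39, 0.083, 0, 1, 0, 0, 0, 0, 0, 0, 1]}}

```text
time: 5.57
position: [0.4828, 0.0211, 0.0084]
tool_rot: [-0.103, 0.995, -0.0, 0.001]
ft_force: [-1.3, 0.9, 2.4]
grip_width: 0.087
grip_force: 1.0
```

```bash
python3 chk.py pics/h.png
```

```text
[0.4828246  0.02111045 0.00845835] [-0.72095424  1.01056986  2.0383996 ] [0.31494427 0.12367238 0.02274396]
paddle slope [ 0.40643586 -0.00686682] 387 z at y=.1 0.033776765482139565 angle 0.3860421933643742
panel z 0.08216616007954071
finger lowest [0.13806919 0.13834631 0.13841947 0.19441788 0.19466912 0.19505995
 0.19529284 0.19551263]
finger lowest [0.11084459 0.11087854 0.11232483 0.1136735  0.1141652  0.11423561
 0.11446692 0.11783565]
```

View pics/h.png

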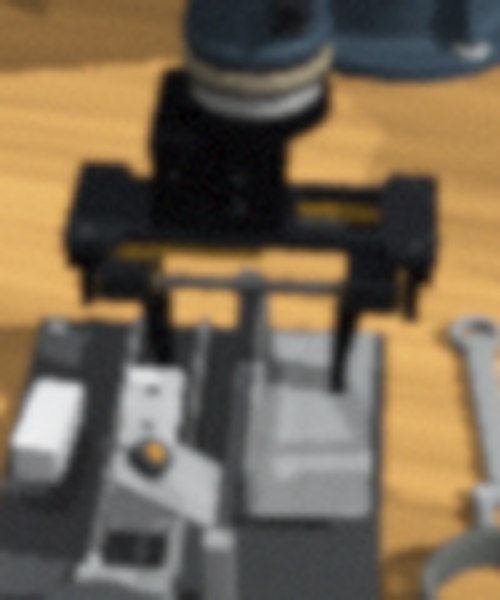

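The block has advanced: its rear face is at (155,368) and its front is under the raised panel. The flap is still held open by the tip at (340,385). I'll continue.

>>> {"op": "send_rows", "data": {"increments": [0, 0, 0, 0.39, 0.083, 0, 1, 0, 0, 0, 0.39, 0.083, 0, 1, 0, 0, 0, 0.39, 0.083, 0, 1, 0, 0, 0, 0.39, 0.083, 0, 1, 0, 0, 0, 0.39, 0.083, 0, 1, 0, 0, 0, 0.39, 0.083, 0, 1, 0, 0, 0, 0, 0, 0, 1]}}

```text
time: 6.2
position: [0.5065, 0.026, 0.0085]
tool_rot: [-0.103, 0.995, -0.0, 0.001]
ft_force: [-2.2, 1.2, 2.1]
grip_width: 0.0869
grip_force: 1.3
```

```bash
python3 chk.py pics/i.png | grep -v finger
```

```text
[0.50646765 0.02598727 0.00852676] [-1.09517401  1.5901438   2.7160065 ] [0.24605599 0.24215041 0.03152445]
paddle slope [ 0.47298837 -0.01114071] 383 z at y=.1 0.03615812827459171 angle 0.44180574453148874
panel z 0.040164125845704765
 0.43214442 0.43265074]
```

View pics/i.png

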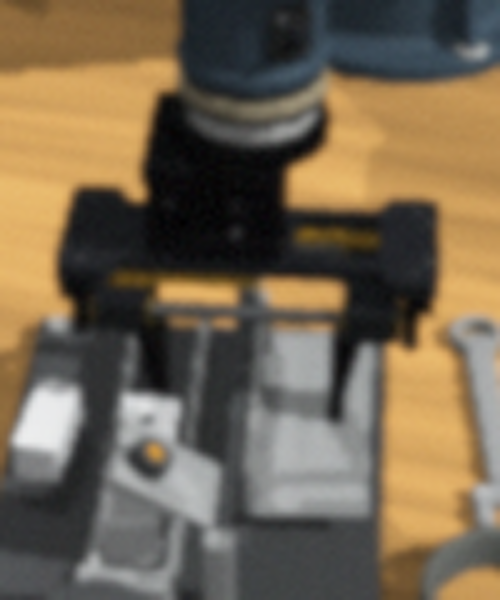

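The panel is unchanged and still raised. The 0.040 reading is the block top now showing beyond the panel. About 40 mm remains.

>>> {"op": "send_rows", "data": {"increments": [0, 0, 0, 0.39, 0.083, 0, 1, 0, 0, 0, 0.39, 0.083, 0, 1, 0, 0, 0, 0.39, 0.083, 0, 1, 0, 0, 0, 0.39, 0.083, 0, 1, 0, 0, 0, 0.39, 0.083, 0, 1, 0, 0, 0, 0.39, 0.083, 0, 1, 0, 0, 0, 0.39, 0.083, 0, 1, 0, 0, 0, 0, 0, 0, 1]}}

```text
time: 6.92
position: [0.534, 0.0318, 0.0085]
tool_rot: [-0.103, 0.995, -0.0, 0.001]
ft_force: [-1.0, 0.4, 2.4]
grip_width: 0.0869
grip_force: 1.2
```

>>> {"op": "send_rows", "data": {"increments": [0, 0, 0, 0.196, 0.041, 0, 1, 0, 0, 0, 0.196, 0.041, 0, 1, 0, 0, 0, 0.196, 0.041, 0, 1, 0, 0, 0, 0.196, 0.041, 0, 1, 0, 0, 0, 0, 0, 0, 1]}}

```text
time: 7.33
position: [0.5397, 0.0335, 0.0085]
tool_rot: [-0.103, 0.995, 0.0, -0.0]
ft_force: [-3.5, -1.1, 3.4]
grip_width: 0.0875
grip_force: 2.2
```

>>> {"op": "send_rows", "data": {"increments": [0, 0, 0, 0.1, 0.02, 0, 1, 0, 0, 0, 0.1, 0.02, 0, 1, 0, 0, 0, 0, 0, 0, 1]}}

```text
time: 7.58
position: [0.5414, 0.0339, 0.0084]
tool_rot: [-0.103, 0.995, 0.0, -0.0]
ft_force: [-3.6, -0.4, 4.4]
grip_width: 0.0867
grip_force: 2.6
```

```bash
python3 chk.py pics/j.png | grep -v finger
```

```text
[0.54138648 0.03386866 0.00844115] [-4.54043978 -1.43832554  5.04894364] [-0.11411009  0.7982238  -0.062698  ]
paddle slope [ 0.59567998 -0.0205782 ] 342 z at y=.1 0.03898979313101156 angle 0.5372369570818477
panel z 0.04031863079193511
 0.4154444  0.41809375]
```

>>> {"op": "send_rows", "data": {"increments": [0, 0, 0, 0.1, 0.02, 0, 1, 0, 0, 0, 0.1, 0.02, 0, 1, 0, 0, 0, 0, 0, 0, 1]}}

```text
time: 7.88
position: [0.5422, 0.0341, 0.0085]
tool_rot: [-0.103, 0.995, 0.0, -0.002]
ft_force: [-6.5, -2.5, 6.7]
grip_width: 0.087
grip_force: 4.0
```

>>> {"op": "send_rows", "data": {"increments": [0, 0, 0, 0.1, 0.02, 0, 1, 0, 0, 0, 0.1, 0.02, 0, 1, 0, 0, 0, 0, 0, 0, 1]}}

```text
time: 8.13
position: [0.5421, 0.0342, 0.0084]
tool_rot: [-0.103, 0.995, 0.0, -0.004]
ft_force: [-9.8, -5.0, 9.8]
grip_width: 0.0871
grip_force: 5.7
```

```bash
python3 - <<'E'
from look import *
s,x,y,z=tips()
c=robot.camera("top")
i=c["image"][140:310,165:325,::-1];f=lambda i:cv2.resize(i,(390,500),interpolation=cv2.INTER_CUBIC)
cv2.imwrite("pics/k.png",np.hstack([f(i),f(s["image"][130:230,225:303,::-1])]))
o=robot.get_obs();print(o["position"],o["ft_force"])
E
```

```text
[0.54219253 0.03416655 0.00847351] [-9.82042866 -3.89442922  9.9085578 ]
```

View pics/k.png

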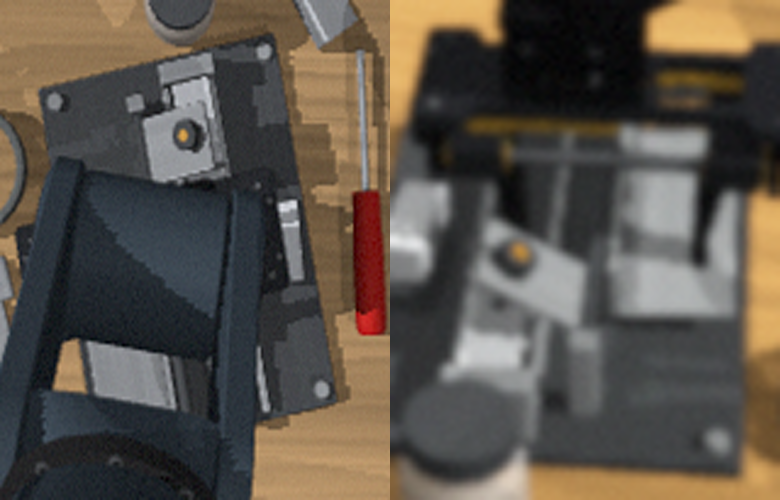

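The position has stalled while the push force rises to about 10 N. The block's front end meets the stop at (190,85) in the top view, and the flap is still held open. I'll back off with the paddle held, then lift.

>>> {"op": "send_rows", "data": {"increments": [0, 0, 0, -0.2, -0.04, 0, 1, 0, 0, 0, -0.3, -0.06, 0, 1, 0, 0, 0, -0.4, -0.083, 0, 1, 0, 0, 0, -0.4, -0.083, 0, 1, 0, 0, 0, -0.4, -0.083, 0, 1, 0, 0, 0, 0, 0, 0, 1, 0, 0, 0, 0, 0, 0.5, 1, 0, 0, 0, 0, 0, 0.5, 1, 0, 0, 0, 0, 0, 0.8, 1, 0, 0, 0, 0, 0, 1, 1, 0, 0, 0, 0, 0, 2, 1, 0, 0, 0, 0, 0, 3, 1, 0, 0, 0, 0, 0, 3, 1, 0, 0, 0, 0, 0, 3, 1, 0, 0, 0, 0, 0, 0, 1, 0, 0, 0, 0, 0, 0, 1]}}

```text
time: 9.57
position: [0.5299, 0.031, 0.1489]
tool_rot: [-0.103, 0.995, -0.001, 0.002]
ft_force: [0.0, 0.3, -1.0]
grip_width: 0.0869
grip_force: 0.0
```

```bash
python3 - <<'E'
from look import *
s,x,y,z=tips();o=robot.get_obs();print(o["position"],o["ft_force"])
m=(x>.008)&(x<.04)&(y>-.012)&(y<.04)&(z>.03)
k=np.polyfit(y[m],z[m],1);print("panel fit slope",k,np.median(z[m]))
i=s["image"].min(2)
# block top: bright pixels at z~.04 in lane
m=(abs(y)<.012)&(abs(z-.04)<.006)&(x<.07)&(x>-.16);print("block x extent",np.percentile(x[m],[1,5,50,95,99]),m.sum())
m=(x>-.1)&(x<-.02)&(y>.065)&(y<.11)&(z>.012)&(z<.09);k=np.polyfit(y[m],z[m],1);print("paddle angle",np.arctan(k[0]),np.polyval(k,.1))
E
```

```text
[0.52859052 0.03114844 0.14732488] [-0.45129536  0.21875555  0.06905323]
panel fit slope [-0.0123612   0.05796849] 0.059492970659273815
block x extent [-0.03466022 -0.03193413  0.04039285  0.06701011  0.06943075] 133
paddle angle 0.3159231754404424 0.04050804759389698
```

```bash
python3 -c "
from rig import robot
print(robot.hand_in())"
```

```text
the job is handed in; nothing more can be done
None
```

The job is handed in: my last measurement put the block against the end stop (centre about x = +15 mm) with the flap down on it and the hand clear, though no verdict came back and I viewed 11 pictures, one over the limit of 10.

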